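Put the hole saws back on their rack in order of size

TASK

Put the four hole saws that stand loose on the bench back on the peg rack, teeth down and standing flat, one over each empty peg and roughly centred on it, so that all six run in order of size from the smallest at one end to the largest at the other. The smallest and the largest are already on its two end pegs and show which way the row runs; leave those two where they are.

Things in the scene. Friction and masses are not known exactly. Their poses are not given: they have to be found in the camera images.
- saw_30_mid (a point): loose hole saw, 30 mm outside diameter, 45 mm high: a grey steel cup standing teeth down, its flat back plate with the arbor bore on top. Wall 2.5 mm (inside 25 mm wide, 41 mm deep), open below. Starts on the bench in front of the rack. The point is its centre, 22.5 mm above the teeth; z points from the teeth to the back plate
- saw_40_mid (a point): loose hole saw, 40 mm outside diameter, 45 mm high: a grey steel cup standing teeth down, its flat back plate with the arbor bore on top. Wall 2.5 mm (inside 35 mm wide, 41 mm deep), open below. Starts on the bench in front of the rack. The point is its centre, 22.5 mm above the teeth; z points from the teeth to the back plate
- saw_51_mid (a point): loose hole saw, 51 mm outside diameter, 45 mm high: a grey steel cup standing teeth down, its flat back plate with the arbor bore on top. Wall 2.5 mm (inside 46 mm wide, 41 mm deep), open below. Starts on the bench in front of the rack. The point is its centre, 22.5 mm above the teeth; z points from the teeth to the back plate
- saw_60_mid (a point): loose hole saw, 60 mm outside diameter, 45 mm high: a grey steel cup standing teeth down, its flat back plate with the arbor bore on top. Wall 2.5 mm (inside 55 mm wide, 41 mm deep), open below. Starts on the bench in front of the rack. The point is its centre, 22.5 mm above the teeth; z points from the teeth to the back plate
- saw_20_mid (a point): the smallest hole saw, 20 mm in diameter, 45 mm high, already standing teeth down over the peg at one end of the rack (left or right differs from start to start); loose, but it stays there. The point is its centre, 22.5 mm above the teeth, z up
- saw_68_mid (a point): the largest hole saw, 68 mm in diameter, 45 mm high, already standing teeth down over the peg at one end of the rack (left or right differs from start to start); loose, but it stays there. The point is its centre, 22.5 mm above the teeth, z up
- peg_1: empty upright wooden peg on the rack, number 1 of the four empty ones counted from the left (+y) end; 9 mm thick, 28 mm tall, fixed. Origin at the peg's foot, on the top face of the rack, 20 mm above the bench; z up, y along the rack towards its left end. The rack is a dark board 472 mm long, 86 mm wide and 20 mm thick, screwed down; its six pegs stand in one line 78 mm apart, the outermost two already carrying hole saws
- peg_2: empty upright wooden peg on the rack, number 2 of the four empty ones counted from the left (+y) end; 9 mm thick, 28 mm tall, fixed. Origin at the peg's foot, on the top face of the rack, 20 mm above the bench; z up, y along the rack towards its left end. The rack is a dark board 472 mm long, 86 mm wide and 20 mm thick, screwed down; its six pegs stand in one line 78 mm apart, the outermost two already carrying hole saws
- peg_3: empty upright wooden peg on the rack, number 3 of the four empty ones counted from the left (+y) end; 9 mm thick, 28 mm tall, fixed. Origin at the peg's foot, on the top face of the rack, 20 mm above the bench; z up, y along the rack towards its left end. The rack is a dark board 472 mm long, 86 mm wide and 20 mm thick, screwed down; its six pegs stand in one line 78 mm apart, the outermost two already carrying hole saws
- peg_4: empty upright wooden peg on the rack, number 4 of the four empty ones counted from the left (+y) end; 9 mm thick, 28 mm tall, fixed. Origin at the peg's foot, on the top face of the rack, 20 mm above the bench; z up, y along the rack towards its left end. The rack is a dark board 472 mm long, 86 mm wide and 20 mm thick, screwed down; its six pegs stand in one line 78 mm apart, the outermost two already carrying hole saws
There are look-alikes about, which are no part of the job. What is shaped like the part that bears saw_30_mid but green is not meant.

How it is judged:
By the outcome, as a careful person would: the job done as asked, in the order asked, and still so for the second after the job is handed in, with the robot touching nothing.
It also fails if it takes over 80 s, if anything falls off the work surface, if the arm or the gripper's body presses on something with over 40 N, if the wrist force passes 120 N, or if a joint passes its speed limit or range.

ROBOT

A 6-joint arm with a two-finger parallel gripper is mounted at the origin on a cart in front of the work surface, level with it; the furniture and walls round the work are solid. World frame = base frame: x ahead of the robot, y to its left, z up, the work surface at z = 0. Lengths are in m, angles in rad, forces in N, time in s.
With the tool pointing down it reaches from about 0.35 to 0.775 m from the base axis. Payload 5.5 kg.
Tool frame: the origin (TCP) lies at the very end of the fingers, on their centre line; the grasp point (between the pads) lies 19 mm behind it; z points along the fingers, y is the line along which they close (so a half turn about z gives the same grasp; the last joint's range is limited). The gripper opens to 85 mm and grips with 20 to 120 N. Pads are 22 mm wide; open, the fingers measure 114 mm over their backs; the gripper's body (76 mm by 85 mm) begins 54 mm behind the grasp point. The pads swing forward as they close: fully open they stand 13 mm farther back than shut.
Start: joints at [1.058, 0.313, 0.046, 1.304, 0, 1.431], TCP at [0.209, 0.536, 0.231] pointing down, gripper open.
Joint ranges: [-2.76, 2.76], [-0.86, 1.69], [-1.03, 1.26], [-2.2, 2.34], [-1.47, 1.5], [-3.14, 3.14]. Speed limits (rad/s): [2.57, 2.57, 3.14, 3.14, 3.14, 3.14].

INTERFACE

Orientations are given as a unit quaternion [w, x, y, z].
In Python, from plant import observe, grab_frame, camera_model, finish_job gives the robot as it stands. The module is installed in compiled form; this text tells all that it offers.
- The arm moves only by the shell command python3 -m handwheel 'ROWS'. ROWS is JSON, a list that holds one entry, the list of rows, each a list of 5 numbers: the shift along the world's x, y, z in cm, then the turn about the world's z in degrees, then the finger opening in cm, from 0 to 8.54. In form: [[[x, y, z, yaw, fingers], ...]]. A call has 1 to 12 rows; each row shifts and turns the commanded pose from where the row before left it; what a row does not reach is not made up. A row lasts 1/10 s, in which the tool goes at most 50 mm and 8.59 degrees, less where a joint would pass 70% of its speed; a pose out of reach is approached as far as the arm can. A call with a gripper value outside its range is refused whole. The fingers move at their own pace and stop on an object; the grip force is fixed at half the most. Time passes only in rows, so rows that do not move let the fingers close. It gives the time, the measured TCP pose, the force, the opening and the grip force at its end, in the units of the state.
- observe(): the state, without advancing time (a new reading comes with each control period).
- grab_frame(name): name is "scene" or "top" or "wrist"; returns (picture, depth): 480x640x3 uint8, blue, green, red; 480x640 float32, m along the optical axis (not along the pixel's ray), 0 where there is no reading.
- camera_model(name): a dict with "K" (3x3 intrinsics, pixels), "cam_to_world" (4x4, takes a point from camera to world coordinates). Camera axes: x right, y down, z forward; pixel columns grow to the right and rows downward; lengths in m; the calibration is good to about 2 mm. The wrist camera is an equidistant fisheye: a pixel r from the principal point sees the ray r / f radians off the axis. A picture is of the moment at which its call begins: read the wrist's pose just before it. camera_model takes no time and is no camera call; for the wrist camera it gives the pose at the moment of the call.
- finish_job(): hands the job in; it is judged then, once.
The state is a dict: "time": time; "joint_positions": joint angles; "joint_vel": joint speeds; "effort": joint torques, N m; "tcp_pos": TCP position; "orientation": TCP orientation; "wrist_force": force on the tool from outside, world axes, zero at the start; "moment": the same for the moment, N m; "grip_width": finger opening in m; "grip_force": force on a finger pad.
Only numpy, scipy, OpenCV 4.12 (cv2) and the standard library are available. Lean on these libraries where they do the work, as an engineer would, in place of code of your own. Each camera call takes 0.05 s, during which the arm holds its last target. There are 200 camera calls.

## Working session

There is one attempt and no reset: what is moved stays moved. The work goes in short steps, Python scripts to look and compute and a shell command to move; the robot and the scene stay as the last step left them, time stands still between calls to the robot, and variables do not carry over. Pictures are saved under pics/ and viewed, at most 14 in all, crops included, and the job is handed in when it is done.

```bash
mkdir -p pics
python3 - <<'E'
from plant import *
import cv2,numpy as np
for n in("top","scene"):
    p,d=grab_frame(n); cv2.imwrite(f"pics/{n}0.png",p); np.save(f"pics/{n}0.npy",d)
    m=camera_model(n); print(n,np.round(m["K"],1).tolist(),np.round(m["cam_to_world"],3).tolist())
print(observe())
E
```

```text
top [[619.2, 0.0, 313.7], [0.0, 619.2, 232.2], [0.0, 0.0, 1.0]] [[0.017, -0.985, 0.174, 0.334], [-1.0, -0.016, 0.006, -0.012], [-0.003, -0.174, -0.985, 1.252], [0.0, 0.0, 0.0, 1.0]]
scene [[438.6, 0.0, 323.5], [0.0, 438.6, 232.5], [0.0, 0.0, 1.0]] [[0.844, -0.344, 0.411, 0.2], [-0.536, -0.56, 0.632, -0.559], [0.013, -0.754, -0.657, 0.607], [0.0, 0.0, 0.0, 1.0]]
{'time': 0.1, 'joint_positions': array([1.05837920e+00, 3.13934372e-01, 4.50976228e-02, 1.30359635e+00,
       1.61502114e-05, 1.43116040e+00]), 'joint_vel': array([ 5.55317252e-04, -2.20714102e-03,  2.38584094e-03,  1.67160548e-04,
        6.85624843e-05,  6.30101851e-04]), 'effort': array([ 3.63755891e-03, -4.81723595e+01,  2.99244618e+01,  1.27139501e-02,
       -1.22287779e-04, -7.45231034e-06]), 'tcp_pos': array([0.20921972, 0.53510226, 0.23049494]), 'orientation': array([-2.69764120e-04,  1.85313170e-01,  9.82679174e-01, -7.72690821e-04]), 'wrist_force': array([-0.09479113,  0.16957808, -0.01981207]), 'moment': array([0.03139241, 0.00564909, 0.02101524]), 'grip_force': 0.0, 'grip_width': 0.08542136907487634}
```

View pics/top0.png

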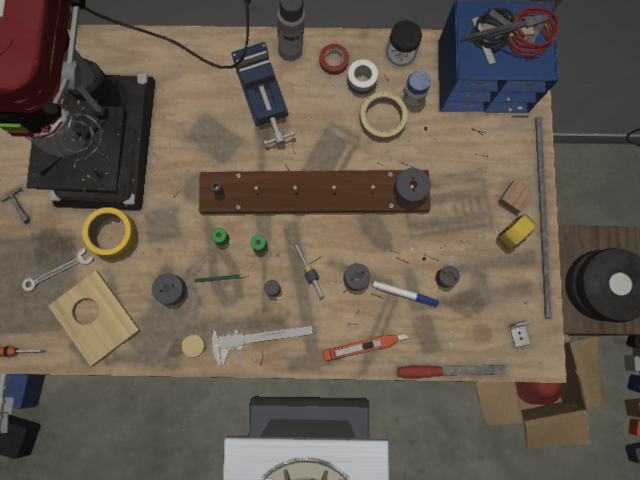

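View pics/scene0.png

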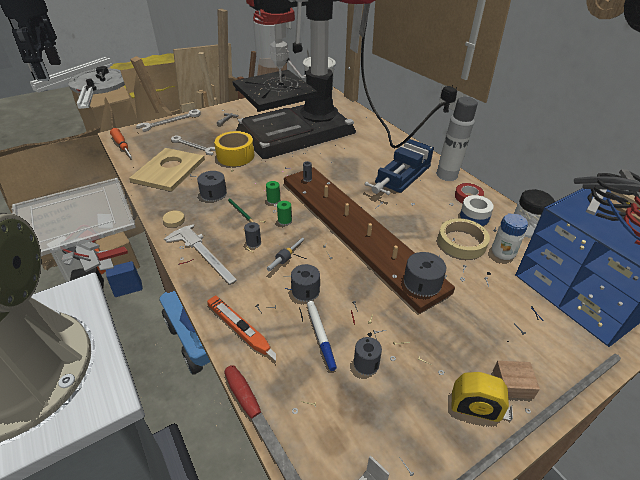

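The top view shows four grey loose saws at (169,290), (272,288), (357,278) and (448,276). The two green look-alikes at (219,236) and (259,243) are not meant. On the rack, the smallest saw is at the left (218,189), the largest at the right (412,185), with empty pegs at about (256,188), (295,188), (334,187) and (373,187). Next I'll measure the tops with the depth image and check a crop.

```bash
cat > meas.py <<'E'
import cv2,numpy as np
from plant import *
def world(n,d):
    m=camera_model(n);K=m["K"];T=m["cam_to_world"];v,u=np.mgrid[:480,:640]
    P=np.stack([(u-K[0,2])/K[0,0]*d,(v-K[1,2])/K[1,1]*d,d],-1)
    return P@T[:3,:3].T+T[:3,3]
def tops(W,lo,hi,px,r=30):
    for u,v in px:
        z=W[...,2]; m=((z>lo)&(z<hi)).astype(np.uint8)
        n,l,s,c=cv2.connectedComponentsWithStats(m)
        k=[i for i in range(1,n) if np.hypot(*(c[i]-(u,v)))<14]
        if not k: print((u,v),"none");continue
        i=max(k,key=lambda i:s[i,4]); Q=W[l==i]
        (cx,cy),rr=cv2.minEnclosingCircle((Q[:,:2]*1000).astype(np.float32))
        print((u,v),"n",s[i,4],"circle mm",round(cx,1),round(cy,1),"d",round(2*rr,1),"mean",np.round(Q.mean(0)*1000,1),"eqd",round(2*1000*np.sqrt(s[i,4]/np.pi)*1.22/619,1))
E
python3 - <<'E'
from meas import *
d=np.load("pics/top0.npy");W=world("top",d)
tops(W,.038,.055,[(169,287),(272,286),(357,275),(448,274)])
tops(W,.058,.075,[(218,187),(412,183)])
tops(W,.03,.06,[(256,187),(295,187),(334,187),(373,187)])
p=cv2.imread("pics/top0.png")[170:310,140:480];cv2.imwrite("pics/crop0.png",cv2.resize(p,None,fx=2.3,fy=2.3,interpolation=2))
E
```

```text
(169, 287) n 709 circle mm 430.9 280.0 d 60.9 mean [430.8 279.2  45.9] eqd 59.2
(272, 286) n 167 circle mm 436.7 75.9 d 30.5 mean [436.5  75.8  45.3] eqd 28.7
(357, 275) n 484 circle mm 461.5 -90.5 d 51.1 mean [461.  -90.3  45.4] eqd 48.9
(448, 274) n 292 circle mm 465.2 -270.9 d 41.1 mean [ 464.9 -270.    44.6] eqd 38.0
(218, 187) n 67 circle mm 632.6 190.8 d 20.6 mean [632.  190.4  64.5] eqd 18.2
(412, 183) n 871 circle mm 642.7 -198.3 d 69.3 mean [ 642.  -198.1   64.8] eqd 65.6
(256, 187) n 23 circle mm 634.7 113.2 d 9.9 mean [633.6 112.7  44.9] eqd 10.7
(295, 187) n 21 circle mm 636.4 34.9 d 9.2 mean [635.4  35.2  44.1] eqd 10.2
(334, 187) n 22 circle mm 638.6 -42.6 d 9.3 mean [637.7 -42.7  43.2] eqd 10.4
(373, 187) n 25 circle mm 640.4 -120.4 d 9.6 mean [ 639.4 -120.1   44.6] eqd 11.1
```

View pics/crop0.png

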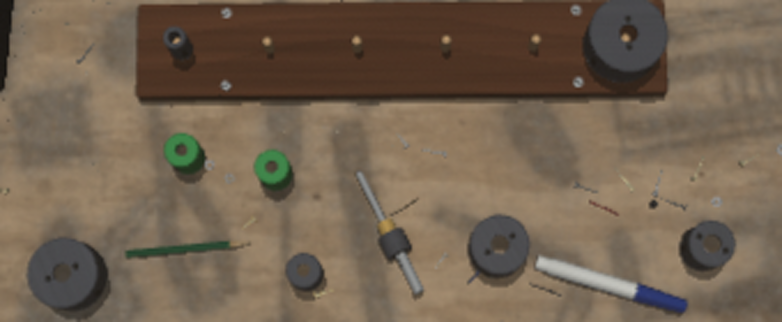

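The sizes match the list: 60 at (431,280), 30 at (437,76), 51 at (461,-90) and 40 at (465,-271). The row runs small to large from +y to -y, so peg 1 takes 30, peg 2 takes 40, peg 3 takes 51 and peg 4 takes 60. I'll grip along x, turning the tool about -68.7°, and start with the 60.

```bash
python3 -m handwheel '[[[2.2,-2.6,0,-7,8.5],[2.2,-2.6,0,-7,8.5],[2.2,-2.6,0,-7,8.5],[2.2,-2.6,0,-7,8.5],[2.2,-2.6,0,-7,8.5],[2.2,-2.6,0,-7,8.5],[2.2,-2.6,0,-7,8.5],[2.2,-2.6,0,-7,8.5],[2.2,-2.6,0,-7,8.5],[2.2,-2.1,0,-5.7,8.5],[0,0,0,0,8.5],[0,0,0,0,8.5]]]'
python3 - <<'E'
from plant import *;import cv2
p,d=grab_frame("wrist");cv2.imwrite("pics/w1.png",p)
E
```

```text
time: 1.3
tcp_pos: [0.4294, 0.28, 0.2308]
orientation: [-0.0, 0.708, 0.707, -0.0]
wrist_force: [0.2, -0.3, -0.5]
grip_width: 0.0851
grip_force: 0.0
```

View pics/w1.png

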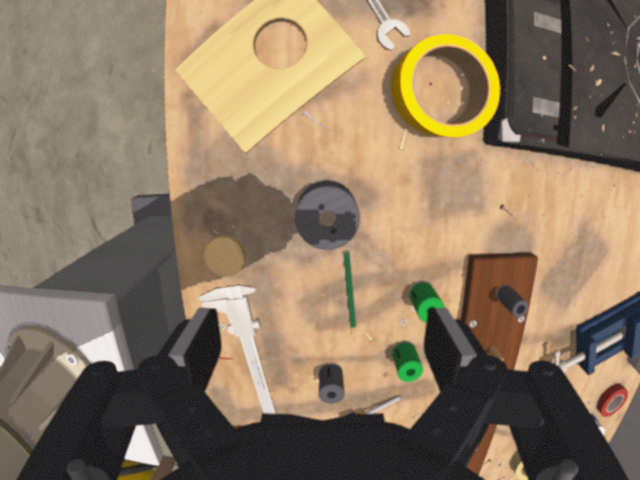

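The wrist view shows the 60 saw at (327,215) midway between the fingers, and the tool is aligned with x. Descending to grip.

```bash
python3 -m handwheel '[[[0.1,0,-4,0,8.5],[0,0,-4.5,0,8.5],[0,0,-4.5,0,8.5],[0,0,-4,0,8.5],[0,0,-3,0,8.5],[0,0,-1.5,0,8.5],[0,0,-0.8,0,8.5],[0,0,0,0,5],[0,0,0,0,5],[0,0,0,0,5],[0,0,0,0,5],[0,0,0,0,5]]]';python3 -m handwheel '[[[0,0,0,0,5],[0,0,0,0,5]]]'
```

```text
time: 2.55
tcp_pos: [0.4315, 0.2814, 0.0098]
orientation: [0.0, 0.707, 0.707, 0.002]
wrist_force: [-0.8, 1.8, 5.7]
grip_width: 0.0588
grip_force: 65.3
time: 2.75
tcp_pos: [0.4315, 0.2814, 0.0098]
orientation: [0.0, 0.707, 0.707, 0.002]
wrist_force: [-1.5, 1.1, 6.0]
grip_width: 0.0585
grip_force: 65.3
```

```bash
python3 -m handwheel '[[[0,0,1,0,5],[0,0,3,0,5],[0,0,4,0,5],[0,-2,2,0,5],[0,-4,0,0,5],[0,-4,0,0,5],[0,-4,0,0,5],[0,-4,0,0,5],[0,-4,0,0,5],[0,-4,0,0,5],[1,-4,0,0,5],[2,-4,0,0,5]]]';python3 -m handwheel '[[[3.5,-3,0,0,5],[4,-2,0,0,5],[4,-1,0,0,5],[4,0,0,0,5],[2.4,0,0,0,5],[0,0,0,0,5],[0,0,0,0,5]]]'
python3 - <<'E'
from meas import *
p,d=grab_frame("wrist");cv2.imwrite("pics/w2.png",p);print(observe()['tcp_pos'])
E
```

```text
time: 3.95
tcp_pos: [0.4587, -0.0608, 0.1088]
orientation: [-0.001, 0.708, 0.707, -0.0]
wrist_force: [1.3, 0.3, -1.2]
grip_width: 0.0587
grip_force: 65.2
time: 4.65
tcp_pos: [0.6387, -0.1193, 0.1078]
orientation: [-0.001, 0.707, 0.707, -0.001]
wrist_force: [-0.7, -0.3, -2.6]
grip_width: 0.0586
grip_force: 65.4
[ 0.63814682 -0.11919993  0.10795149]
```

View pics/w2.png

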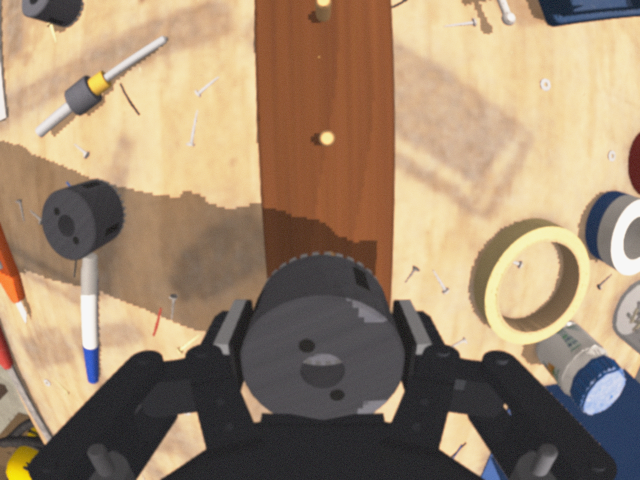

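The 60 is held, with its top plate around (322,365). Peg 3 is at (327,138), peg 2 at (323,10). I'll measure the held saw against the pegs in this view.

```bash
cat >> meas.py <<'E'
def wworld(d,m):
    K=m["K"];T=m["cam_to_world"];v,u=np.mgrid[:480,:640]
    x=(u-K[0,2])/K[0,0];y=(v-K[1,2])/K[1,1];th=np.hypot(x,y);s=np.where(th>1e-6,np.tan(np.minimum(th,1.5))/np.maximum(th,1e-6),1)
    return np.stack([x*s*d,y*s*d,d],-1)@T[:3,:3].T+T[:3,3]
def box(W,u,v,r,lo,hi):
    Q=W[max(v-r,0):v+r,max(u-r,0):u+r].reshape(-1,3);Q=Q[(Q[:,2]>lo)&(Q[:,2]<hi)]*1000
    if len(Q)<5: print((u,v),"few");return
    c,rr=cv2.minEnclosingCircle(Q[:,:2].astype(np.float32));print((u,v),len(Q),"circ",np.round(c,1),"d",round(2*rr,1),"med",np.round(np.median(Q,0),1),"min",Q.min(0).round(1),"max",Q.max(0).round(1))
E
python3 - <<'E'
from meas import *
m=camera_model("wrist");p,d=grab_frame("wrist");W=wworld(d,m);print(observe()['tcp_pos'])
for u,v in [(327,138),(323,10)]: box(W,u,v,14,.043,.055)
for u,v in [(322,330),(322,350),(322,400),(280,350),(365,350),(327,200),(60,200)]: print(u,v,W[v,u].round(4))
z=np.median(W[325:340,300:340,2]);print(z)
M=(np.abs(W[...,2]-z)<.003);M[:240]=0;M[415:]=0;M[:,:236]=0;M[:,408:]=0;Q=W[M]*1000
print(len(Q),Q.min(0),Q.max(0))
E
```

```text
[ 0.63796758 -0.11920116  0.10815515]
(327, 138) 214 circ [641.2 -46.5] d 9.5 med [641.4 -46.3  47.8] min [637.1 -50.8  45. ] max [645.9 -41.9  50.5]
(323, 10) 152 circ [639.4  31.1] d 8.8 med [639.4  29.6  47.6] min [635.1  26.7  43. ] max [643.8  33.   50.6]
322 330 [ 0.6382 -0.1056  0.1442]
322 350 [ 0.6382 -0.1142  0.1435]
322 400 [ 0.6382 -0.1372  0.1438]
280 350 [ 0.6238 -0.1138  0.1444]
365 350 [ 0.653  -0.1141  0.144 ]
327 200 [ 0.6413 -0.086   0.0202]
60 200 [ 0.4608 -0.0759  0.0449]
0.14347536296461316
15803 [ 608.21022316 -146.15968869  140.47867571] [668.19597676 -92.80108346 146.44712527]
```

```bash
python3 -m handwheel '[[[0.35,-0.1,-2,0,5],[0,0,-3,0,5],[0,0,-1.5,0,5],[0,0,-0.9,0,5],[0,0,-0.4,0,5],[0,0,0,0,5]]]';python3 -m handwheel '[[[0,0,0,0,7.5],[0,0,0,0,7.5],[0,0,0,0,7.5],[0,0,0,0,7.5]]]'
```

```text
time: 5.35
tcp_pos: [0.6427, -0.1205, 0.031]
orientation: [0.0, 0.708, 0.707, 0.0]
wrist_force: [0.3, 0.1, -1.3]
grip_width: 0.0586
grip_force: 65.3
time: 5.75
tcp_pos: [0.6434, -0.1206, 0.031]
orientation: [0.001, 0.707, 0.707, 0.0]
wrist_force: [1.0, 0.9, -0.0]
grip_width: 0.075
grip_force: 0.0
```

```bash
python3 -m handwheel '[[[0,0,1.5,0,7.5],[0,0,3.5,0,7.5],[0,0,3.5,0,7.5],[-3,0.5,0,0,7.5],[-4,0.5,0,0,7.5],[-4,1,0,0,7.5],[-4,0.5,0,0,7.5],[-3.2,0.5,0,0,7.5],[0,0,0,0,7.5],[0,0,0,0,7.5]]]'
python3 - <<'E'
from meas import *
m=camera_model("wrist");p,d=grab_frame("wrist");print(observe()['tcp_pos']);cv2.imwrite("pics/w3.png",p)
p,d=grab_frame("top");W=world("top",d);tops(W,.058,.075,[(373,187),(412,183)])
tops(W,.03,.06,[(295,187),(334,187)]);cv2.imwrite("pics/t3.png",p)
E
```

```text
time: 6.75
tcp_pos: [0.4612, -0.0906, 0.116]
orientation: [0.001, 0.708, 0.707, 0.0]
wrist_force: [-0.8, -0.9, -0.0]
grip_width: 0.0748
grip_force: 0.0
[ 0.46226641 -0.09095712  0.11609108]
(373, 187) n 312 circle mm 642.8 -121.6 d 59.4 mean [ 653.1 -127.2   64.9] eqd 39.3
(412, 183) n 844 circle mm 643.2 -198.4 d 68.6 mean [ 643.1 -198.4   64.7] eqd 64.6
(295, 187) n 20 circle mm 636.8 35.0 d 8.7 mean [635.6  35.2  43.9] eqd 9.9
(334, 187) n 23 circle mm 638.2 -43.0 d 9.5 mean [637.6 -42.9  42.9] eqd 10.7
```

View pics/w3.png

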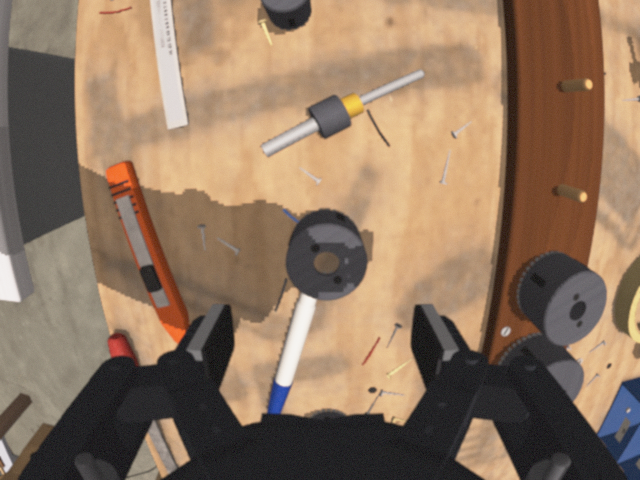

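The wrist view shows the 60 standing flat on peg 4 (560,300). It measures 2 mm off centre. The 51 is at (327,255), between the fingers, with the marker clear of them. Descend and grip.

```bash
python3 -m handwheel '[[[0,0,-3,0,7.5],[0,0,-4,0,7.5],[0,0,-2.5,0,7.5],[0,0,-1.2,0,7.5],[0,0,0,0,4],[0,0,0,0,4],[0,0,0,0,4],[0,0,0,0,4],[0,0,0,0,4],[0,0,0,0,4]]]';python3 -m handwheel '[[[0,0,1,0,4],[0,0,3,0,4],[0,0,4,0,4],[0,0,2,0,4],[3,1,0,0,4],[4,1,0,0,4],[4,1,0,0,4],[4,1,0,0,4],[2.6,0.7,0,0,4],[0,0,0,0,4],[0,0,0,0,4]]]'
python3 - <<'E'
from meas import *
m=camera_model("wrist");p,d=grab_frame("wrist");W=wworld(d,m);print(observe()['tcp_pos'])
cv2.imwrite("pics/w4.png",p);np.save("pics/w4.npy",W)
M=(W[...,2]>.136)&(W[...,2]<.15);M[:240]=0;M[415:]=0;M[:,:236]=0;M[:,408:]=0;Q=W[M]*1000
print(len(Q),np.median(Q,0),Q.min(0),Q.max(0))
P=(W[...,2]>.043)&(W[...,2]<.052)&(abs(W[...,0]-.64)<.03)
n,l,s,c=cv2.connectedComponentsWithStats(P.astype(np.uint8))
for i in range(1,n):
    if s[i,4]>80:
        q=W[l==i]*1000; print(c[i].round(),s[i,4],q.min(0).round(1),q.max(0).round(1))
E
```

```text
time: 7.85
tcp_pos: [0.4612, -0.0906, 0.0087]
orientation: [0.0, 0.707, 0.707, 0.0]
wrist_force: [-0.8, 0.2, -1.5]
grip_width: 0.0501
grip_force: 62.3
time: 8.95
tcp_pos: [0.6366, -0.0432, 0.1083]
orientation: [-0.0, 0.707, 0.707, -0.0]
wrist_force: [0.1, 0.3, -2.3]
grip_width: 0.05
grip_force: 62.8
[ 0.63594855 -0.04340043  0.10831058]
14194 [636.66510907 -38.55608633 145.19539608] [605.71013267 -68.61205057 136.00079154] [667.35777647 -20.28413066 149.99554443]
[323.   3.] 106 [633.5 104.7  43. ] [641.7 109.1  50. ]
[327. 134.] 199 [635.1  27.4  44.6] [643.8  35.7  49.9]
```

View pics/w4.png

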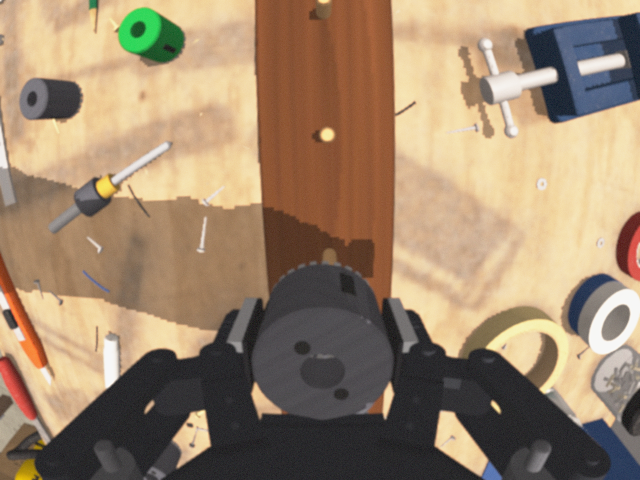

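The held 51 is central in the fingers. Peg 3 peeks out at (330,257), so the saw is about over it. Small x correction of +3 mm, then lower.

```bash
python3 -m handwheel '[[[0.3,0,-2,0,4],[0,0,-3,0,4],[0,0,-1.5,0,4],[0,0,-0.9,0,4],[0,0,-0.4,0,4],[0,0,0,0,4],[0,0,0,0,6.5],[0,0,0,0,6.5],[0,0,0,0,6.5],[0,0,0,0,6.5]]]';python3 -m handwheel '[[[0,0,1.5,0,6.5],[0,0,3.5,0,6.5],[0,0,3.5,0,6.5],[-2,-3,0,0,6.5],[-3,-4,0,0,6.5],[-3,-4,0,0,6.5],[-3,-4,0,0,6.5],[-3,-4,0,0,6.5],[-3,-3.5,0,0,6.5],[0,0,0,0,6.5],[0,0,0,0,6.5]]]'
python3 - <<'E'
from meas import *
print(observe()['tcp_pos'])
p,d=grab_frame("wrist");cv2.imwrite("pics/w5.png",p)
p,d=grab_frame("top");cv2.imwrite("pics/t5.png",p);W=world("top",d);tops(W,.058,.075,[(334,185),(373,187),(412,183)]);tops(W,.038,.055,[(448,274)])
E
```

```text
time: 10.0
tcp_pos: [0.6404, -0.0435, 0.0309]
orientation: [0.0, 0.707, 0.707, 0.0]
wrist_force: [-0.3, 0.1, -0.1]
grip_width: 0.0648
grip_force: 0.0
time: 11.1
tcp_pos: [0.4695, -0.2694, 0.1157]
orientation: [0.0, 0.708, 0.706, 0.0]
wrist_force: [0.7, 0.2, 0.3]
grip_width: 0.0646
grip_force: 0.0
[ 0.46948885 -0.26940134  0.11566216]
(334, 185) n 474 circle mm 637.4 -43.0 d 52.8 mean [637.  -43.3  64.9] eqd 48.4
(373, 187) n 673 circle mm 641.0 -120.3 d 61.2 mean [ 640.  -120.9   65. ] eqd 57.7
(412, 183) n 877 circle mm 643.1 -198.3 d 69.8 mean [ 642.  -198.    64.8] eqd 65.9
(448, 274) n 117 circle mm 469.2 -262.2 d 33.8 mean [ 471.1 -260.6   45.2] eqd 24.1
```

View pics/w5.png

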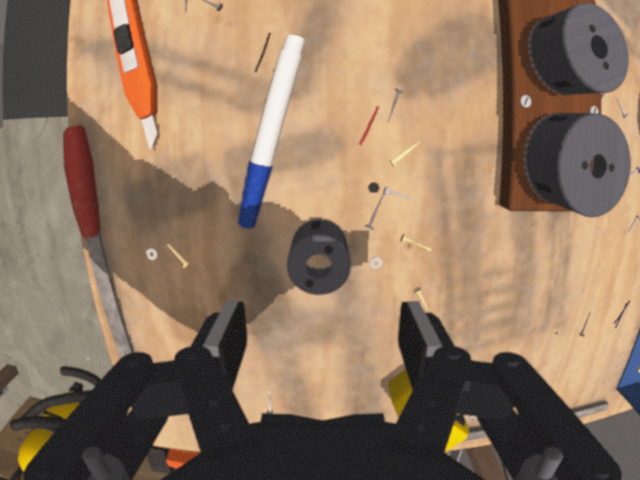

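The 60 and 51 stand at height 65 mm within 2 mm of their pegs. The 40 is at (319,258), between the fingers. Grip it and take it to peg 2 (about 637, 35).

```bash
python3 -m handwheel '[[[-0.4,-0.1,-3,0,6.5],[0,0,-4,0,6.5],[0,0,-2.5,0,6.5],[0,0,-1.1,0,6.5],[0,0,0,0,3],[0,0,0,0,3],[0,0,0,0,3],[0,0,0,0,3],[0,0,0,0,3],[0,0,0,0,3]]]';python3 -m handwheel '[[[0,0,1,0,3],[0,0,3,0,3],[0,0,4,0,3],[0,2,2,0,3],[0,4,0,0,3],[0,4,0,0,3],[1.3,4,0,0,3],[2,4,0,0,3],[2.5,4,0,0,3],[3,3.5,0,0,3],[3,3,0,0,3],[3,2,0,0,3]]]'
python3 -m handwheel '[[[2.4,0,0,0,3],[0,0,0,0,3],[0,0,0,0,3]]]'
cat > h.py <<'E'
from meas import *
m=camera_model("wrist");p,d=grab_frame("wrist");W=wworld(d,m);print(observe()['tcp_pos'])
import sys;cv2.imwrite(sys.argv[1],p)
M=(W[...,2]>.14)&(W[...,2]<.15);M[:240]=0;M[415:]=0;M[:,:290]=0;M[:,350:]=0;Q=W[M]*1000
print(len(Q),np.median(Q,0),Q.min(0),Q.max(0))
P=(W[...,2]>.043)&(W[...,2]<.052)&(abs(W[...,0]-.64)<.03)
n,l,s,c=cv2.connectedComponentsWithStats(P.astype(np.uint8))
for i in range(1,n):
    if s[i,4]>80:
        q=W[l==i]*1000; print(c[i].round(),s[i,4],q.min(0).round(1),q.max(0).round(1))
E
python3 h.py pics/w6.png
```

```text
time: 12.2
tcp_pos: [0.4664, -0.2699, 0.0101]
orientation: [0.001, 0.708, 0.707, 0.0]
wrist_force: [0.6, 0.3, 1.5]
grip_width: 0.0386
grip_force: 60.6
time: 13.4
tcp_pos: [0.6146, 0.038, 0.1101]
orientation: [0.0, 0.707, 0.707, 0.0]
wrist_force: [0.4, -0.5, -1.3]
grip_width: 0.0392
grip_force: 60.7
time: 13.7
tcp_pos: [0.6377, 0.0356, 0.1092]
orientation: [-0.0, 0.707, 0.707, -0.0]
wrist_force: [-0.7, 0.3, -1.8]
grip_width: 0.0392
grip_force: 60.8
[0.63700133 0.03536876 0.10922298]
4232 [636.50545979  36.61120134 144.39612668] [625.40431812  10.58851141 140.01716739] [647.92887923  50.81209504 146.48810561]
[318.  13.] 157 [626.2 177.   43.1] [645.1 184.7  52. ]
[322. 136.] 199 [633.3 105.   44.8] [641.6 113.9  50.2]
[325. 268.] 188 [635.2  27.4  43.2] [643.6  36.6  49.8]
```

View pics/w6.png

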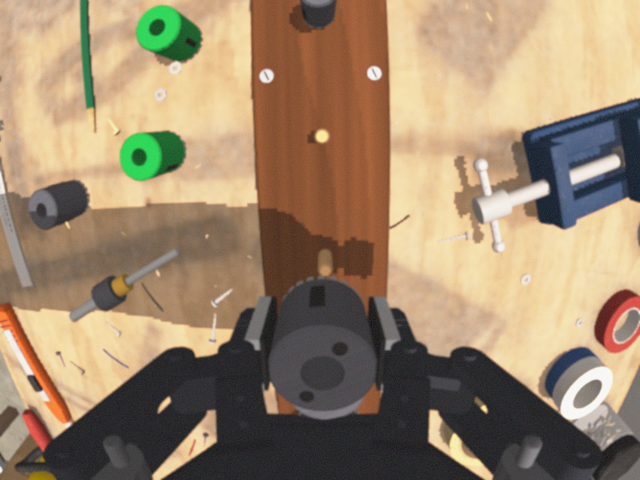

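The 40 is held with peg 2's tip visible at (325,265) just ahead of it. The offsets are within 2 mm. Lower it, release and go on to the 30 at (437,76).

```bash
python3 -m handwheel '[[[0.1,0,-2,0,3],[0,0,-3,0,3],[0,0,-1.5,0,3],[0,0,-0.9,0,3],[0,0,-0.4,0,3],[0,0,0,0,3],[0,0,0,0,5.5],[0,0,0,0,5.5],[0,0,0,0,5.5],[0,0,0,0,5.5]]]';python3 -m handwheel '[[[0,0,1.5,0,5.5],[0,0,3.5,0,5.5],[0,0,3.5,0,5.5],[-3,0.5,0,0,5.5],[-4,1,0,0,5.5],[-4,1,0,0,5.5],[-4,1,0,0,5.5],[-3,0.5,0,0,5.5],[-2.2,0,0,0,5.5],[0,0,0,0,5.5],[0,0,0,0,5.5]]]'
python3 - <<'E'
from meas import *
print(observe()['tcp_pos'])
p,d=grab_frame("wrist");cv2.imwrite("pics/w7.png",p)
p,d=grab_frame("top");cv2.imwrite("pics/t7.png",p);W=world("top",d);tops(W,.058,.075,[(295,185),(334,185),(373,187),(412,183)])
E
```

```text
time: 14.75
tcp_pos: [0.6394, 0.0355, 0.032]
orientation: [0.0, 0.707, 0.707, 0.0]
wrist_force: [-0.3, -0.3, -0.0]
grip_width: 0.0549
grip_force: 0.0
time: 15.85
tcp_pos: [0.4379, 0.0756, 0.117]
orientation: [0.001, 0.707, 0.707, 0.001]
wrist_force: [0.8, -0.3, -0.3]
grip_width: 0.0551
grip_force: 0.0
[0.43787521 0.07557094 0.11701328]
(295, 185) n 283 circle mm 636.2 33.4 d 41.0 mean [635.8  33.3  65. ] eqd 37.4
(334, 185) n 478 circle mm 637.7 -43.6 d 52.8 mean [636.7 -43.2  65. ] eqd 48.6
(373, 187) n 673 circle mm 640.8 -120.6 d 61.0 mean [ 640.  -120.8   64.9] eqd 57.7
(412, 183) n 869 circle mm 642.3 -198.7 d 69.5 mean [ 642.  -198.1   64.8] eqd 65.6
```

View pics/w7.png

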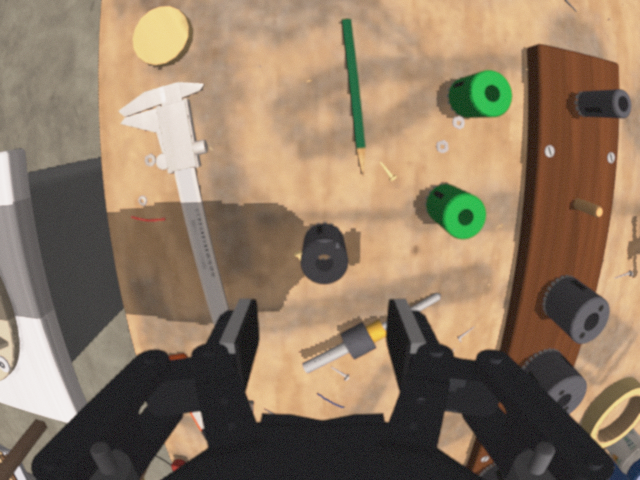

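The 40 stands on peg 2 and the grey 30 is at (324,255) between the fingers. The green ones are well clear at (456,210) and (480,95). Grip it.

```bash
python3 -m handwheel '[[[-0.1,0,-3,0,5.5],[0,0,-4,0,5.5],[0,0,-2.5,0,5.5],[0,0,-1.1,0,5.5],[0,0,0,0,2],[0,0,0,0,2],[0,0,0,0,2],[0,0,0,0,2],[0,0,0,0,2],[0,0,0,0,2],[0,0,0,0,2]]]';python3 -m handwheel '[[[0,0,1,0,2],[0,0,3,0,2],[0,0,4,0,2],[0,0,2,0,2],[3,0.7,0,0,2],[4,1,0,0,2],[4,1,0,0,2],[4,1,0,0,2],[3.5,0,0,0,2],[1.3,0,0,0,2],[0,0,0,0,2],[0,0,0,0,2]]]'
python3 h.py pics/w8.png
```

```text
time: 17.05
tcp_pos: [0.4363, 0.0756, 0.0108]
orientation: [0.0, 0.707, 0.707, 0.0]
wrist_force: [-0.4, 0.4, 2.9]
grip_width: 0.0287
grip_force: 59.4
time: 18.25
tcp_pos: [0.6331, 0.1125, 0.1101]
orientation: [-0.001, 0.707, 0.707, -0.001]
wrist_force: [-0.4, -0.5, -1.2]
grip_width: 0.029
grip_force: 59.5
[0.63269106 0.11253888 0.11027288]
3474 [632.36693709 113.62646754 144.66711872] [621.34045306  94.70079868 140.00546172] [643.30801698 125.27807336 146.67706874]
[326. 134.] 196 [631.  183.6  45. ] [639.8 192.   50.5]
[329. 266.] 178 [633.7 105.4  43.6] [641.5 114.5  50.1]
```

View pics/w8.png

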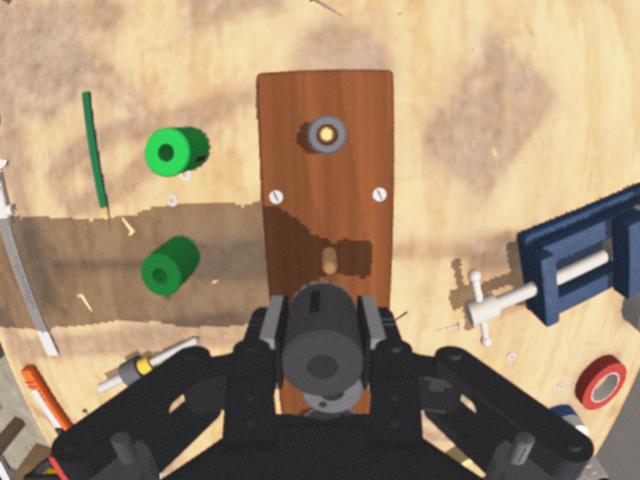

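```bash
python3 -m handwheel '[[[0.25,0,-2,0,2],[0,0,-3,0,2],[0,0,-1.5,0,2],[0,0,-0.9,0,2],[0,0,-0.4,0,2],[0,0,0,0,2],[0,0,0,0,4.5],[0,0,0,0,4.5],[0,0,0,0,4.5],[0,0,0,0,4.5]]]';python3 -m handwheel '[[[0,0,1.5,0,4.5],[0,0,3.5,0,4.5],[0,0,3.5,0,4.5],[-3,0.5,1,0,4.5],[-4,1,1,0,4.5],[-4,2,1,0,4.5],[-4,2,1,0,4.5],[-2,2,0,0,4.5],[0,0,0,0,4.5],[0,0,0,0,4.5]]]'
python3 - <<'E'
from meas import *
p,d=grab_frame("top");cv2.imwrite("pics/t9.png",p);W=world("top",d);tops(W,.058,.075,[(218,187),(256,185),(295,185),(334,185),(373,187),(412,183)])
p,d=grab_frame("scene");cv2.imwrite("pics/s9.png",p)
E
```

```text
time: 19.3
tcp_pos: [0.6369, 0.1126, 0.0329]
orientation: [0.0, 0.707, 0.707, 0.0]
wrist_force: [-0.5, -0.2, 0.7]
grip_width: 0.0453
grip_force: 0.0
time: 20.3
tcp_pos: [0.4667, 0.1879, 0.1579]
orientation: [0.001, 0.707, 0.707, 0.001]
wrist_force: [-0.3, -0.0, 0.3]
grip_width: 0.0447
grip_force: 0.0
(218, 187) n 66 circle mm 632.3 190.3 d 20.7 mean [631.7 190.4  64.7] eqd 18.1
(256, 185) n 160 circle mm 634.0 112.9 d 30.8 mean [633.3 112.9  65.2] eqd 28.1
(295, 185) n 281 circle mm 637.0 33.3 d 41.2 mean [635.8  33.3  65. ] eqd 37.3
(334, 185) n 472 circle mm 637.3 -43.3 d 52.0 mean [636.9 -43.1  65. ] eqd 48.3
(373, 187) n 670 circle mm 640.9 -120.0 d 61.9 mean [ 640.  -120.8   65. ] eqd 57.6
(412, 183) n 876 circle mm 642.5 -198.3 d 69.9 mean [ 641.8 -198.1   65. ] eqd 65.8
```

View pics/s9.png

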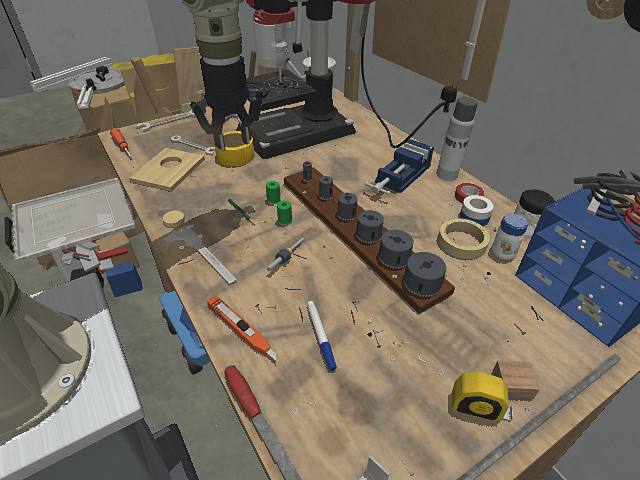

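The scene view shows all six saws in size order on the rack, from (308,170) to (425,272). All are flat at 65 mm and centred within 2 mm, and the arm is clear.

```bash
python3 -c "from plant import *;print(finish_job())"
```

```text
the job is handed in; nothing more can be done
None
```

All four loose hole saws are on the rack, teeth down, flat and within about 2 mm of their pegs, so the row runs 20-30-40-51-60-68 from left (+y) to right; I handed the job in at about 20 s of the 80 s limit.

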